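# Set out the gecko feeding display

### The job

Set out the gecko feeding display on the grey liner: stand the round brown hide in the middle of the slate tile and the small terracotta cup centred on top of the hide, put the larger terracotta bowl exactly halfway between the tile and the amber jar, and stand the dark grey lidded tub straight in front of the jar (square to the liner, on the side of its long edge nearer the robot) with 3 cm of clear space between tub and jar. All four stand upright and are let go of; leave the jar, the pebble, the dial gauge and the cork half-log where they are.

Things in the scene. Friction and masses are not known exactly. Their poses are not given: they have to be found in the camera images.
- liner: grey liner sheet flat on the white counter, 240 (its x) x 460 (its y) mm, under 1 mm thick: things on it stand at z = 0. Fixed, turned up to 9 degrees. Origin at its centre; x points away from the robot across the short side, y along the long side. Tile and jar stand on its long centre line, one 155 mm to each side of its centre (sides may be swapped), so its centre is halfway between them.
- tile: dark slate basking tile, 110 (its x) x 130 (its y) x 10 mm thick, fixed, slightly turned. Origin at the centre of its underside, z up; its top is 10 mm above the origin.
- jar: closed round amber glass jar with a black cap, 60 mm diameter, 75 mm tall, loose (about 0.25 kg), must stay where it is. Origin at the centre of its underside, z up.
- hide: round brown plastic reptile hide, loose, about 0.12 kg: a low dome 96 mm in diameter at the base, shoulder 34 mm high, with a straight round turret 50 mm in diameter rising from it to a flat top 64 mm above the base; grip it by the turret. A dark doorway marks its -x side. Origin at the centre of its underside, z up.
- cup: small terracotta feeding cup, open at the top, loose, about 50 g, 28 mm tall, outer diameter 38 mm at the foot and 44 mm at the rim, wall 3 mm. Origin at the centre of its underside, z up.
- bowl: larger terracotta water bowl, open at the top, loose, about 0.12 kg, 30 mm tall, outer diameter 62 mm at the foot and 68 mm at the rim, wall 4 mm. Origin at the centre of its underside, z up.
- tub: small closed dark grey plastic supplement tub, loose, about 80 g, 42 mm tall: body 46 mm in diameter, lid 50 mm in diameter over the top 14 mm. Origin at the centre of its underside, z up.
- stone: grey round pebble, 66 mm across, 24 mm tall, loose; stays where it is. Origin at the centre of its underside.
- gauge: black round dial gauge lying face up, 60 mm diameter, 22 mm tall, loose; stays where it is. Origin at the centre of its underside.
- log: half-round cork bark arch lying open side down, 130 mm long (its x) by about 60 mm wide and 34 mm tall, loose; stays where it is. Origin at the centre of its underside.

How it is judged:
By the outcome, as a careful person would: the job done as asked, in the order asked, and still so for the second after the job is handed in, with the robot touching nothing.
It also fails if it takes over 125 s, if anything falls off the work surface, if the arm or the gripper's body presses on something with over 40 N, if the wrist force passes 120 N, or if a joint passes its speed limit or range.

### The arm

A 7-joint arm with a two-finger parallel gripper is mounted at the origin on the work surface. World frame = base frame: x ahead of the robot, y to its left, z up, the work surface at z = 0. Lengths are in m, angles in rad, forces in N, time in s.
With the tool pointing down it reaches from about 0.4 to 0.85 m from the base axis. Payload 10.4 kg.
Tool frame: the origin (TCP) lies on the centre line of the jaws, within the pads' length; the fingertips stand 11 mm ahead of it and the grasp point (between the pads) lies 8 mm behind it (tip_reach is the distance from the TCP to the fingertips, in m); z points along the fingers, y is the line along which they close (so a half turn about z gives the same grasp; the last joint's range is limited). The gripper opens to 85 mm and grips with 20 to 120 N. Pads are 22 mm wide; open, the fingers measure 114 mm over their backs; the gripper's body (76 mm by 85 mm) begins 54 mm behind the grasp point. The pads swing forward as they close: fully open they stand 13 mm farther back than shut.
Start: joints at [-1.181, 0.332, -0.065, 1.46, 0.022, 1.35, -0.088], TCP at [0.251, 0.573, 0.242] pointing down, gripper open.
Joint ranges: [-2.6, 2.6], [-0.5, 2.12], [-1.47, 1.34], [0.16, 2.42], [-1.27, 4.41], [0.06, 2.06], [-2.6, 2.6]. Speed limits (rad/s): [2.22, 2.22, 2.79, 2.79, 3.14, 3.14, 3.14].

### API

Orientations are given as a unit quaternion [x, y, z, w].
In Python, from workcell import get_obs, camera, hand_in, tip_reach gives the robot as it stands. The module is installed in compiled form; this text tells all that it offers.
- The arm moves only by the tool move_arm, never from a script. Its argument "plan" is a list of rows, each an object with "delta_pos": the shift along the tool's x, y, z in normalised numbers (1 is 1000 mm), a list of three; "turn": the turn, a rotation vector about the tool's x, y, z in shares of 2 pi rad (1.0 is 2 pi rad), a list of three; "fingers": the closure, from 0 (fully open) to 1 (shut). A call has 1 to 12 rows; each row is the pose to reach, as a shift and turn from the pose commanded when the call began, along the tool's axes at that moment; what a row does not reach only later rows make up. A row lasts 1/8 s, in which the tool goes at most 62.5 mm and 10.7 degrees, less where a joint would pass 70% of its speed; a pose out of reach is approached as far as the arm can. No shift or turn number may pass 1 either way. A call with a gripper value outside its range is refused whole. The fingers move at their own pace and stop on an object; "force" is the grip in N (left out, the last holds). Time passes only in rows, so rows that repeat a pose let the fingers close. It gives the time, the measured TCP pose, the force, the opening and the grip force at its end, in the units of the state.
- get_obs(): the state, without advancing time (a new reading comes with each control period).
- camera(name): name is "scene" or "top" or "wrist"; returns a dict with "color" (384x512x3 uint8, red, green, blue), "range_z" (384x512 float32, m along the optical axis (not along the pixel's ray), 0 where there is no reading), "fx", "fy", "cx", "cy" (pixels), "R" (3x3) and "t" (3): a world point X has camera coordinates R X + t; the wrist camera has in their place "tool_from_camera" (4x4, takes a point from camera to tool coordinates, whose origin is the TCP and whose axes are the flange's). Camera axes: x right, y down, z forward; pixel columns grow to the right and rows downward; lengths in m; the calibration is good to about 2 mm. A picture is of the moment at which its call begins: read the wrist's pose just before it.
- hand_in(): hands the job in; it is judged then, once.
The state is a dict: "clock": time; "joint_pos": joint angles; "joint_velocities": joint speeds; "tau": joint torques, N m; "position": TCP position; "ee_rot": TCP orientation; "ft_force": force on the tool from outside, world axes, zero at the start; "torque": the same for the moment, N m; "grip_width": opening from 0.0 (shut) to 1.0 (fully open); "grasp_force": force on a finger pad.
Only numpy, scipy, OpenCV 4.12 (cv2) and the standard library are available. Lean on these libraries where they do the work, as an engineer would, in place of code of your own. Each camera call takes 0.05 s, during which the arm holds its last target. There are 200 camera calls.

## Working session

There is one attempt and no reset: what is moved stays moved. The work goes in short steps, Python scripts to look and compute and a tool call to move; the robot and the scene stay as the last step left them, time stands still between calls to the robot, and variables do not carry over. Pictures are saved under pics/ and viewed, at most 14 in all, crops included, and the job is handed in when it is done.

Besides the shell and the picture viewer there is one more tool, called after ">>>" in YAML: its name, and indented under it one key for each argument. move_arm: Moves the arm, as the interface text tells. Its arguments: {"type":"object","properties":{"plan":{"type":"array","items":{"type":"object","properties":{"delta_pos":{"type":"array","items":{"type":"number"}},"turn":{"type":"array","items":{"type":"number"}},"fingers":{"type":"number"}}}},"force":{"type":"number"}},"required":["plan"]}

```bash
mkdir -p pics; python3 - <<'E'
from workcell import *
import cv2,numpy as np
print(get_obs(), tip_reach)
for n in("top","scene"):
    c=camera(n); cv2.imwrite(f"pics/{n}0.png",cv2.cvtColor(c["color"],cv2.COLOR_RGB2BGR)); np.savez(f"{n}0.npz",**c)
    print(n,c["fx"],c["cx"],c["cy"],c["R"],c["t"], (c["range_z"]>0).mean())
E
```

```text
{'clock': 0.0, 'joint_pos': array([-1.18061238,  0.33285113, -0.0647341 ,  1.46095946,  0.02161345,
        1.34990849, -0.08849053]), 'joint_velocities': array([-0.00055434, -0.00019862, -0.00092363,  0.00085935, -0.00021383,
       -0.00122688, -0.00111674]), 'tau': array([ 1.16379790e-03, -6.25450444e+01,  4.99126862e-02, -3.91584742e+01,
        1.62856607e-02,  1.02962033e-02,  2.93685912e-05]), 'position': array([0.25056717, 0.57216901, 0.2415203 ]), 'ee_rot': array([ 2.04897418e-01,  9.78783192e-01, -7.06207106e-04, -1.12082279e-04]), 'ft_force': array([0.54073435, 0.6407755 , 0.0636542 ]), 'torque': array([-0.01604429,  0.03211304, -0.03862504]), 'grasp_force': 0.0, 'grip_width': 1.002556178335173} 0.011
top 360.86841327888925 254.63634526713625 196.96987946716195 [[-5.65352828e-02 -9.98400430e-01  5.86625448e-04]
 [-9.75135589e-01  5.50917691e-02 -2.14651999e-01]
 [ 2.14276330e-01 -1.27074508e-02 -9.76690419e-01]] [0.01483307 0.57430791 0.77341361] 0.9961954752604166
scene 383.82806193231056 260.51484594195244 190.21956507389686 [[-0.26980277  0.96290755 -0.00393879]
 [ 0.65502084  0.18053285 -0.73372719]
 [-0.70580037 -0.20054162 -0.67943278]] [ 0.14259577 -0.3441065   1.47012329] 0.9961598714192709
```

View pics/top0.png

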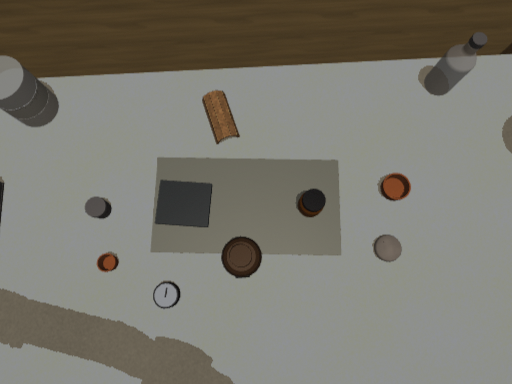

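View pics/scene0.png

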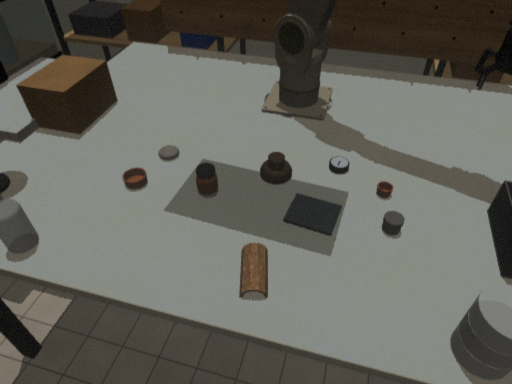

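The top view shows the tile at (183,204), jar at (312,203), hide at (241,257), bowl at (395,187), tub at (97,207), cup at (108,262), gauge at (166,295), stone at (388,248) and log at (221,117). Image up is +x and left is +y. The scene view agrees. Next I'll measure with depth from both cameras.

```bash
cat > h.py <<'E'
import numpy as np,cv2
from scipy.spatial.transform import Rotation as Ro
def cloud(c):
    z=c["range_z"].astype(float); v,u=np.mgrid[:384,:512]
    P=np.stack([(u-c["cx"])/c["fx"]*z,(v-c["cy"])/c["fy"]*z,z],-1)
    if "R" in c: return (P-c["t"])@c["R"]
    T=c["tool_from_camera"]; P=P@T[:3,:3].T+T[:3,3]
    return P@Ro.from_quat(c["q"]).as_matrix().T+c["p"]
def circ(P):
    (x,y),r=cv2.minEnclosingCircle(P[:,:2].astype(np.float32)); return np.round([x,y,r],4)
E
python3 - <<'E'
from h import *
C={n:dict(np.load(n+"0.npz")) for n in("top","scene")}
W={n:cloud(c) for n,c in C.items()}
T=W["top"]
px=dict(tile=(183,204),jar=(312,200),hide=(241,257),bowl=(395,187),tub=(97,207),cup=(108,262),gauge=(166,295),stone=(388,248),log=(221,117))
for k,(u,v) in px.items():
    g=T[v,u]
    for n in W:
        p=W[n].reshape(-1,3); near=(np.hypot(*(p[:,:2]-g[:2]).T)<(.08 if k in("tile","log") else .06))
        q=p[near&(p[:,2]>(.005 if k=="tile" else .012))]
        zt=np.percentile(q[:,2],97); t=q[q[:,2]>zt-.006]
        print(k,n,len(q),"ztop %.4f"%zt,"top c,r",circ(t),"mean",t.mean(0).round(3),"all",circ(q))
    
for n in W:
    print(n,"counter z",[np.round(W[n][v,u],4) for u,v in ([(250,300),(400,300),(270,190)] if n=="top" else [(250,220),(300,330),(190,210)])])
# liner
c=C["top"]; im=c["color"].astype(int)
print(im[180,270],im[230,200],im[140,270],im[280,300],im[210,360])
hsv=cv2.cvtColor(c["color"],cv2.COLOR_RGB2HSV)
for u,v in((270,190),(160,240),(330,240),(270,130),(350,210),(145,200)):print(hsv[v,u])
E
```

```text
tile top 2309 ztop 0.0134 top c,r [0.5776 0.1577 0.0799] mean [0.581 0.157 0.011] all [0.5776 0.1577 0.0799]
tile scene 1465 ztop 0.0120 top c,r [0.5788 0.1565 0.0791] mean [0.584 0.159 0.009] all [0.5788 0.1565 0.0791]
jar top 601 ztop 0.0782 top c,r [ 0.5596 -0.1515  0.027 ] mean [ 0.559 -0.151  0.076] all [ 0.5586 -0.1499  0.0295]
jar scene 547 ztop 0.0762 top c,r [ 0.5581 -0.151   0.0282] mean [ 0.561 -0.149  0.074] all [ 0.5603 -0.1494  0.0309]
hide top 2050 ztop 0.8787 top c,r [ 3.951e-01 -7.000e-03  1.000e-04] mean [ 0.395 -0.007  0.879] all [0.4409 0.0181 0.0523]
hide scene 682 ztop 0.0648 top c,r [0.4431 0.0222 0.0275] mean [0.445 0.023 0.063] all [0.446  0.0234 0.0476]
bowl top 305 ztop 0.0334 top c,r [ 0.5908 -0.3624  0.0344] mean [ 0.592 -0.364  0.031] all [ 0.5908 -0.3624  0.0344]
bowl scene 264 ztop 0.0308 top c,r [ 0.59   -0.3632  0.0366] mean [ 0.591 -0.363  0.028] all [ 0.59   -0.3632  0.0366]
tub top 423 ztop 0.0449 top c,r [0.5792 0.3597 0.0254] mean [0.578 0.359 0.042] all [0.5785 0.3597 0.0255]
tub scene 364 ztop 0.0430 top c,r [0.5782 0.36   0.0259] mean [0.579 
[... 633 characters left out ...]
.4474 -0.3245  0.029 ] mean [ 0.447 -0.325  0.022] all [ 0.4471 -0.3262  0.0327]
log top 1083 ztop 0.0356 top c,r [0.8035 0.0591 0.0667] mean [0.803 0.059 0.033] all [0.8019 0.0588 0.0699]
log scene 1199 ztop 0.0333 top c,r [0.8024 0.061  0.0676] mean [0.807 0.062 0.031] all [0.8027 0.0588 0.0689]
top counter z [array([0.3416, 0.0064, 0.0025]), array([ 0.3219, -0.3436,  0.0036]), array([ 0.6032, -0.0578,  0.0015])]
scene counter z [array([0.6454, 0.0039, 0.001 ]), array([0.9119, 0.1915, 0.0017]), array([ 6.528e-01, -1.640e-01,  3.000e-04])]
[109 108  96] [114 113 100] [142 145 138] [142 144 138] [143 145 143]
[ 24  32 111]
[ 26  32 111]
[ 26  33 115]
[ 42   9 145]
[ 60   5 146]
[ 45   7 144]
```

```bash
cat >> h.py <<'E'
def plan(p,yawy,o=None):
    """delta_pos/turn (tool axes) to reach p with tool down, tool y at world angle yawy(deg), mod 180"""
    from workcell import get_obs
    o=o or get_obs(); R=Ro.from_quat(o["ee_rot"])
    a=np.radians(yawy); y=np.array([np.cos(a),np.sin(a),0]); z=np.array([0,0,-1.])
    best=None
    for s in(1,-1):
        G=Ro.from_matrix(np.stack([np.cross(s*y,z),s*y,z],1)); r=(R.inv()*G).as_rotvec()
        if best is None or np.linalg.norm(r)<np.linalg.norm(best): best=r
    print("pos",o["position"].round(4),"d",R.inv().apply(np.array(p)-o["position"]).round(4),"turn",best.round(4),"xyz-axes in world:",R.as_matrix().round(3).tolist())
E
python3 - <<'E'
from h import *
for n in("top","scene"):
    c=dict(np.load(n+"0.npz")); W=cloud(c); hsv=cv2.cvtColor(c["color"],cv2.COLOR_RGB2HSV)
    roi=(abs(W[...,0]-.57)<.2)&(abs(W[...,1])<.3)
    z=W[...,2]
    m=(roi&(z<.008)&(hsv[...,1]>20)).astype(np.uint8)
    m=cv2.morphologyEx(m,cv2.MORPH_OPEN,np.ones((3,3)))
    _,L,S,_=cv2.connectedComponentsWithStats(m); k=1+S[1:,4].argmax()
    print(n,"liner",cv2.minAreaRect(W[L==k][:,:2].astype(np.float32)*1000))
    t=roi&(z>.002)&(z<.02)&(hsv[...,2]<80)&(abs(W[...,1]-.157)<.1)&(abs(W[...,0]-.58)<.09)
    t=cv2.morphologyEx(t.astype(np.uint8),cv2.MORPH_OPEN,np.ones((3,3)))
    print("tile",cv2.minAreaRect(W[t>0][:,:2].astype(np.float32)*1000))
plan([.4445,.0215,.16],0)
E
```

```text
top liner ((570.6133422851562, 3.242462158203125), (461.7961730957031, 241.7596435546875), 85.53666687011719)
tile ((580.9429931640625, 157.77325439453125), (130.30397033691406, 108.82386779785156), 82.49273681640625)
scene liner ((695.4207763671875, 0.107208251953125), (148.43455505371094, 599.5635986328125), 0.061894845217466354)
tile ((581.2938232421875, 157.41769409179688), (132.240478515625, 112.38221740722656), 82.70433807373047)
pos [0.2506 0.5722 0.2416] d [-0.3985 -0.4266  0.0822] turn [-1.100e-03  8.000e-04  1.158e+00] xyz-axes in world: [[-0.916, 0.401, -0.0], [0.401, 0.916, -0.001], [-0.0, -0.001, -1.0]]
```

The manual's scale: turns go in shares of 2 pi rad. Converting my numbers, 1.158 rad / 6.2832 = 0.1843.

>>> move_arm:
  plan:
    - {"delta_pos": [-0.398, -0.427, 0.06], "turn": [0, 0, 0.1843], "fingers": 0}
    - {"delta_pos": [-0.398, -0.427, 0.06], "turn": [0, 0, 0.1843], "fingers": 0}
    - {"delta_pos": [-0.398, -0.427, 0.06], "turn": [0, 0, 0.1843], "fingers": 0}
    - {"delta_pos": [-0.398, -0.427, 0.06], "turn": [0, 0, 0.1843], "fingers": 0}
    - {"delta_pos": [-0.398, -0.427, 0.06], "turn": [0, 0, 0.1843], "fingers": 0}
    - {"delta_pos": [-0.398, -0.427, 0.06], "turn": [0, 0, 0.1843], "fingers": 0}
    - {"delta_pos": [-0.398, -0.427, 0.06], "turn": [0, 0, 0.1843], "fingers": 0}
    - {"delta_pos": [-0.398, -0.427, 0.06], "turn": [0, 0, 0.1843], "fingers": 0}
    - {"delta_pos": [-0.398, -0.427, 0.06], "turn": [0, 0, 0.1843], "fingers": 0}
    - {"delta_pos": [-0.398, -0.427, 0.06], "turn": [0, 0, 0.1843], "fingers": 0}
    - {"delta_pos": [-0.398, -0.427, 0.06], "turn": [0, 0, 0.1843], "fingers": 0}
    - {"delta_pos": [-0.398, -0.427, 0.06], "turn": [0, 0, 0.1843], "fingers": 0}
  force: 30

```text
clock: 1.6
position: [0.4437, 0.0226, 0.1822]
ee_rot: [0.707, 0.707, -0.0, -0.0]
ft_force: [0.2, 1.2, -0.3]
grip_width: 1.0
grasp_force: 0.0
```

```bash
cat >> h.py <<'E'
def wrist(name):
    from workcell import get_obs,camera
    o=get_obs(); c=camera("wrist"); c["p"]=o["position"]; c["q"]=o["ee_rot"]
    cv2.imwrite(f"pics/{name}.png",cv2.cvtColor(c["color"],cv2.COLOR_RGB2BGR)); return c,cloud(c)
def snap(n,x,y,r,zl,zh):
    """circle of points with zl<z<zh near (x,y), in a camera"""
    from workcell import camera
    for k in n:
        if k=="wrist": W=wrist("w")[1]
        else: W=cloud(camera(k))
        p=W.reshape(-1,3); q=p[(np.hypot(p[:,0]-x,p[:,1]-y)<r)&(p[:,2]>zl)&(p[:,2]<zh)]
        print(k,len(q),circ(q) if len(q) else "", "zmax",np.percentile(q[:,2],97).round(4) if len(q) else "")
E
python3 - <<'E'
from h import *
from workcell import get_obs
o=get_obs(); print(o["clock"],o["joint_pos"].round(3))
snap(["wrist"],.444,.0215,.06,.055,.08)
plan([.4445,.0215,.05],0)
E
```

```text
1.6 [-0.661 -0.05   0.5    2.016  0.026  1.17  -0.171]
wrist 2746 [0.4438 0.0217 0.0252] zmax 0.0647
pos [0.4437 0.0229 0.1822] d [-0.0014  0.0008  0.1322] turn [-0.0002 -0.0002  0.0016] xyz-axes in world: [[-0.002, 1.0, -0.0], [1.0, 0.002, 0.0], [0.0, -0.0, -1.0]]
```

View pics/w.png

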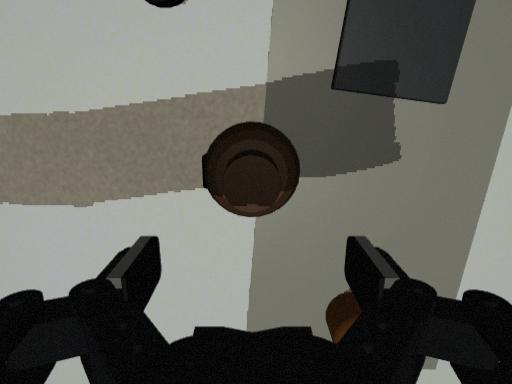

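The wrist view shows the hide turret at (252,170), between fingers at (140,260) and (370,260). It gives a centre of (0.4438, 0.0217) and a top of 64.7 mm, which matches the text. I'll grasp it by the turret.

>>> move_arm:
  plan:
    - {"delta_pos": [-0.001, 0, 0.06], "turn": [0, 0, 0], "fingers": 0}
    - {"delta_pos": [-0.001, 0, 0.1], "turn": [0, 0, 0], "fingers": 0}
    - {"delta_pos": [-0.001, 0, 0.12], "turn": [0, 0, 0], "fingers": 0}
    - {"delta_pos": [-0.001, 0, 0.132], "turn": [0, 0, 0], "fingers": 0}
    - {"delta_pos": [-0.001, 0, 0.132], "turn": [0, 0, 0], "fingers": 0}
    - {"delta_pos": [-0.001, 0, 0.132], "turn": [0, 0, 0], "fingers": 0.6}
    - {"delta_pos": [-0.001, 0, 0.132], "turn": [0, 0, 0], "fingers": 0.6}
    - {"delta_pos": [-0.001, 0, 0.132], "turn": [0, 0, 0], "fingers": 0.6}
    - {"delta_pos": [-0.001, 0, 0.132], "turn": [0, 0, 0], "fingers": 0.6}
    - {"delta_pos": [-0.001, 0, 0.132], "turn": [0, 0, 0], "fingers": 0.6}
    - {"delta_pos": [-0.001, 0, 0.132], "turn": [0, 0, 0], "fingers": 0.6}
    - {"delta_pos": [-0.001, 0, 0.132], "turn": [0, 0, 0], "fingers": 0.6}
  force: 30

```text
clock: 3.15
position: [0.4445, 0.021, 0.0512]
ee_rot: [0.707, 0.707, 0.001, 0.0]
ft_force: [-2.8, -0.2, 7.6]
grip_width: 0.565
grasp_force: 29.9
```

>>> move_arm:
  plan:
    - {"delta_pos": [0, 0, -0.02], "turn": [0, 0, 0], "fingers": 0.6}
    - {"delta_pos": [0, 0, -0.05], "turn": [0, 0, 0], "fingers": 0.6}
    - {"delta_pos": [0, 0, -0.08], "turn": [0, 0, 0], "fingers": 0.6}
    - {"delta_pos": [0, 0, -0.12], "turn": [0, 0, 0], "fingers": 0.6}
    - {"delta_pos": [0.04, 0.03, -0.15], "turn": [0, 0, 0], "fingers": 0.6}
    - {"delta_pos": [0.06, 0.06, -0.15], "turn": [0, 0, 0], "fingers": 0.6}
    - {"delta_pos": [0.06, 0.06, -0.15], "turn": [0, 0, 0], "fingers": 0.6}
    - {"delta_pos": [0.06, 0.06, -0.15], "turn": [0, 0, 0], "fingers": 0.6}

```text
clock: 4.15
position: [0.5036, 0.0801, 0.2001]
ee_rot: [0.707, 0.707, -0.0, -0.0]
ft_force: [0.5, 0.1, -1.8]
grip_width: 0.567
grasp_force: 32.0
```

```bash
python3 - <<'E'
from h import *
c,W=wrist("w2"); np.savez("w2.npz",**c,W=W)
p=c["p"]; print(p)
z=W[...,2]; hsv=cv2.cvtColor(c["color"],cv2.COLOR_RGB2HSV)
t=(hsv[...,2]<80)&(z>.003)&(z<.018)&(abs(W[...,1]-.157)<.09)&(abs(W[...,0]-.58)<.08)
t=cv2.morphologyEx(t.astype(np.uint8),cv2.MORPH_OPEN,np.ones((3,3)))
print(t.sum(),cv2.minAreaRect(W[t>0][:,:2].astype(np.float32)*1000), np.median(z[t>0]))
q=W[(np.hypot(W[...,0]-p[0],W[...,1]-p[1])<.07)&(z>.05)&(z<p[2]+.03)].reshape(-1,3)
print(len(q),q.min(0),q.max(0))
plan([.581,.1577,.12],0)
E
```

```text
[0.50356247 0.08014974 0.20012757]
9515 ((582.0005493164062, 157.03277587890625), (128.88600158691406, 110.11552429199219), 82.8672103881836) 0.009474527530819732
24136 [0.45626854 0.05575867 0.14875379] [0.55257612 0.12866541 0.23010648]
pos [0.5034 0.08   0.2002] d [0.0778 0.0775 0.0801] turn [-0.0006  0.0001 -0.0009] xyz-axes in world: [[0.001, 1.0, -0.001], [1.0, -0.001, -0.0], [-0.0, -0.001, -1.0]]
```

View pics/w2.png

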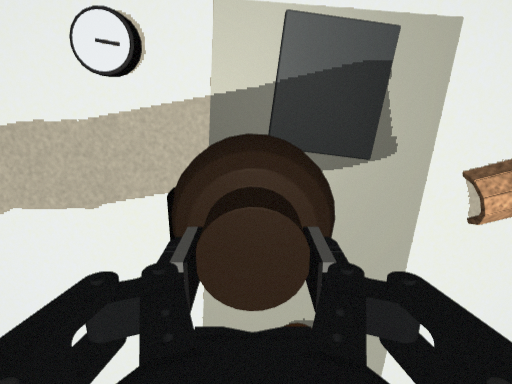

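The wrist view shows the hide held between the pads with its top at (253,258), and the tile clear at (335,85). The wrist estimate puts the tile at (0.582, 0.157), agreeing with the other cameras.

>>> move_arm:
  plan:
    - {"delta_pos": [0.03, 0.03, 0], "turn": [0, 0, 0], "fingers": 0.6}
    - {"delta_pos": [0.06, 0.06, 0.03], "turn": [0, 0, 0], "fingers": 0.6}
    - {"delta_pos": [0.077, 0.077, 0.06], "turn": [0, 0, 0], "fingers": 0.6}
    - {"delta_pos": [0.077, 0.077, 0.1], "turn": [0, 0, 0], "fingers": 0.6}
    - {"delta_pos": [0.077, 0.077, 0.12], "turn": [0, 0, 0], "fingers": 0.6}
    - {"delta_pos": [0.077, 0.077, 0.13], "turn": [0, 0, 0], "fingers": 0.6}
    - {"delta_pos": [0.077, 0.077, 0.135], "turn": [0, 0, 0], "fingers": 0.6}
    - {"delta_pos": [0.077, 0.077, 0.1375], "turn": [0, 0, 0], "fingers": 0.6}
    - {"delta_pos": [0.077, 0.077, 0.1385], "turn": [0, 0, 0], "fingers": 0.6}
    - {"delta_pos": [0.077, 0.077, 0.1385], "turn": [0, 0, 0], "fingers": 0.6}
    - {"delta_pos": [0.077, 0.077, 0.1385], "turn": [0, 0, 0], "fingers": 0.6}

```text
clock: 5.58
position: [0.5811, 0.1579, 0.0621]
ee_rot: [0.707, 0.707, 0.0, 0.0]
ft_force: [0.5, 1.0, -1.8]
grip_width: 0.566
grasp_force: 32.1
```

>>> move_arm:
  plan:
    - {"delta_pos": [-0.001, 0, 0], "turn": [0, 0, 0], "fingers": 0.6}
    - {"delta_pos": [-0.001, 0, 0.001], "turn": [0, 0, 0], "fingers": 0.6}
    - {"delta_pos": [-0.001, 0, 0.001], "turn": [0, 0, 0], "fingers": 0.6}
    - {"delta_pos": [-0.001, 0, 0.001], "turn": [0, 0, 0], "fingers": 0.45}
    - {"delta_pos": [-0.001, 0, 0], "turn": [0, 0, 0], "fingers": 0.2}
    - {"delta_pos": [-0.001, 0, 0], "turn": [0, 0, 0], "fingers": 0}
    - {"delta_pos": [-0.001, 0, 0], "turn": [0, 0, 0], "fingers": 0}
    - {"delta_pos": [-0.001, 0, 0], "turn": [0, 0, 0], "fingers": 0}
    - {"delta_pos": [-0.001, 0, -0.03], "turn": [0, 0, 0], "fingers": 0}
    - {"delta_pos": [-0.001, 0, -0.08], "turn": [0, 0, 0], "fingers": 0}
    - {"delta_pos": [-0.001, 0, -0.13], "turn": [0, 0, 0], "fingers": 0}
    - {"delta_pos": [-0.001, 0, -0.13], "turn": [0, 0, 0], "fingers": 0}

```text
clock: 7.08
position: [0.5831, 0.1571, 0.1961]
ee_rot: [0.707, 0.707, 0.003, 0.001]
ft_force: [0.6, 0.6, -0.7]
grip_width: 1.002
grasp_force: 0.0
```

```bash
python3 - <<'E'
from h import *
snap(["wrist"],.5815,.157,.045,.068,.08)
snap(["wrist"],.5815,.157,.06,.016,.045)
from workcell import get_obs
print(get_obs()["position"])
plan([.4475,.3365,.15],37)
E
```

```text
wrist 2654 [0.5823 0.1574 0.025 ] zmax 0.0747
wrist 4295 [0.5814 0.1578 0.0489] zmax 0.0443
[0.58100813 0.15685404 0.19189286]
pos [0.581  0.1569 0.1919] d [ 0.1796 -0.1335  0.0419] turn [ 7.000e-04 -4.000e-04 -6.457e-01] xyz-axes in world: [[-0.0, 1.0, 0.0], [1.0, 0.0, 0.001], [0.001, 0.0, -1.0]]
```

Converted, -0.646 rad / 6.2832 = -0.1028.

>>> move_arm:
  plan:
    - {"delta_pos": [0.18, -0.133, 0.04], "turn": [0, 0, -0.1028], "fingers": 0}
    - {"delta_pos": [0.18, -0.133, 0.04], "turn": [0, 0, -0.1028], "fingers": 0}
    - {"delta_pos": [0.18, -0.133, 0.04], "turn": [0, 0, -0.1028], "fingers": 0}
    - {"delta_pos": [0.18, -0.133, 0.04], "turn": [0, 0, -0.1028], "fingers": 0}
    - {"delta_pos": [0.18, -0.133, 0.04], "turn": [0, 0, -0.1028], "fingers": 0}
    - {"delta_pos": [0.18, -0.133, 0.04], "turn": [0, 0, -0.1028], "fingers": 0}
    - {"delta_pos": [0.18, -0.133, 0.04], "turn": [0, 0, -0.1028], "fingers": 0}
    - {"delta_pos": [0.18, -0.133, 0.04], "turn": [0, 0, -0.1028], "fingers": 0}

```text
clock: 8.18
position: [0.4486, 0.3359, 0.1518]
ee_rot: [0.447, 0.895, -0.0, 0.0]
ft_force: [0.2, 0.2, 0.3]
grip_width: 0.998
grasp_force: 0.0
```

```bash
python3 - <<'E'
from h import *
snap(["wrist"],.4475,.3365,.04,.02,.035)
plan([.4475,.3365,.015],37)
E
```

```text
wrist 690 [0.4474 0.336  0.022 ] zmax 0.0285
pos [0.4485 0.3361 0.1518] d [ 0.0009 -0.0006  0.1368] turn [ 0.0001  0.0001 -0.0012] xyz-axes in world: [[-0.601, 0.799, 0.0], [0.799, 0.601, 0.0], [-0.0, 0.0, -1.0]]
```

>>> move_arm:
  plan:
    - {"delta_pos": [0.001, -0.001, 0.06], "turn": [0, 0, 0], "fingers": 0}
    - {"delta_pos": [0.001, -0.001, 0.1], "turn": [0, 0, 0], "fingers": 0}
    - {"delta_pos": [0.001, -0.001, 0.125], "turn": [0, 0, 0], "fingers": 0}
    - {"delta_pos": [0.001, -0.001, 0.135], "turn": [0, 0, 0], "fingers": 0}
    - {"delta_pos": [0.001, -0.001, 0.135], "turn": [0, 0, 0], "fingers": 0.3}
    - {"delta_pos": [0.001, -0.001, 0.135], "turn": [0, 0, 0], "fingers": 0.65}
    - {"delta_pos": [0.001, -0.001, 0.135], "turn": [0, 0, 0], "fingers": 0.65}
    - {"delta_pos": [0.001, -0.001, 0.135], "turn": [0, 0, 0], "fingers": 0.65}
    - {"delta_pos": [0.001, -0.001, 0.135], "turn": [0, 0, 0], "fingers": 0.65}
    - {"delta_pos": [0.001, -0.001, 0.135], "turn": [0, 0, 0], "fingers": 0.65}
    - {"delta_pos": [0.001, -0.001, 0.135], "turn": [0, 0, 0], "fingers": 0.65}
  force: 25

```text
clock: 9.6
position: [0.4473, 0.3375, 0.0183]
ee_rot: [0.446, 0.895, 0.001, 0.0]
ft_force: [-1.2, -1.1, 6.9]
grip_width: 0.491
grasp_force: 24.6
```

>>> move_arm:
  plan:
    - {"delta_pos": [0, 0, -0.02], "turn": [0, 0, 0], "fingers": 0.65}
    - {"delta_pos": [0, 0, -0.05], "turn": [0, 0, 0], "fingers": 0.65}
    - {"delta_pos": [0, 0, -0.09], "turn": [0, 0, 0], "fingers": 0.65}
    - {"delta_pos": [0, 0, -0.13], "turn": [0, 0, 0], "fingers": 0.65}
    - {"delta_pos": [-0.03, 0, -0.14], "turn": [0, 0, 0], "fingers": 0.65}
    - {"delta_pos": [-0.08, 0, -0.14], "turn": [0, 0, 0], "fingers": 0.65}
    - {"delta_pos": [-0.13, 0, -0.14], "turn": [0, 0, 0], "fingers": 0.65}
    - {"delta_pos": [-0.18, 0, -0.14], "turn": [0, 0, 0], "fingers": 0.65}
    - {"delta_pos": [-0.21, 0, -0.14], "turn": [0, 0, 0], "fingers": 0.65}
    - {"delta_pos": [-0.225, 0, -0.14], "turn": [0, 0, 0], "fingers": 0.65}
    - {"delta_pos": [-0.225, 0, -0.14], "turn": [0, 0, 0], "fingers": 0.65}
    - {"delta_pos": [-0.225, 0, -0.14], "turn": [0, 0, 0], "fingers": 0.65}

```text
clock: 11.1
position: [0.5813, 0.1591, 0.1569]
ee_rot: [0.445, 0.895, 0.0, -0.0]
ft_force: [-0.1, 0.2, -0.4]
grip_width: 0.493
grasp_force: 25.5
```

```bash
python3 - <<'E'
from h import *
c,W=wrist("w3"); p=c["p"]; print(p)
hsv=cv2.cvtColor(c["color"],cv2.COLOR_RGB2HSV); z=W[...,2]
m=(hsv[...,1]>120)&(hsv[...,2]>50)&(abs(z-p[2])<.03)&(np.hypot(W[...,0]-p[0],W[...,1]-p[1])<.04)
q=W[m]; zt=np.percentile(q[:,2],98); print(m.sum(),zt,circ(q[q[:,2]>zt-.004]),q[:,2].min())
q=W[(np.hypot(W[...,0]-.582,W[...,1]-.1575)<.045)&(z>.07)&(z<.08)]
print(len(q),circ(q) if len(q) else 0)
plan([.582,.1575,.0920],37)
E
```

```text
[0.58131337 0.15906093 0.15685327]
7381 0.166601956506107 [0.5823 0.1584 0.0221] 0.13797112139744003
2352 [0.5818 0.1575 0.0249]
pos [0.5813 0.1591 0.1568] d [-0.0018 -0.0004  0.0648] turn [ 0.0002 -0.0009  0.0025] xyz-axes in world: [[-0.604, 0.797, -0.0], [0.797, 0.604, 0.001], [0.001, 0.0, -1.0]]
```

View pics/w3.png

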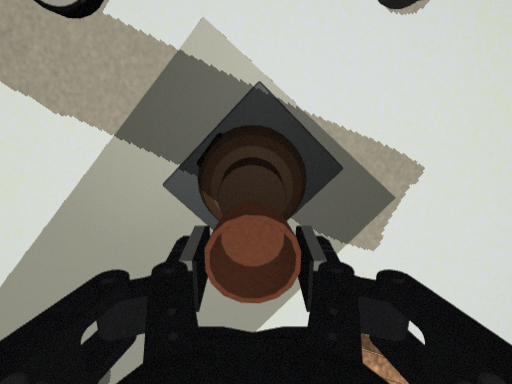

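The wrist view shows the cup rim at (253,258) held above the hide turret at (252,185). The cup centre is at (0.5823, 0.1584) and the hide at (0.5819, 0.1575), so I'll correct by about 1 mm and lower it.

>>> move_arm:
  plan:
    - {"delta_pos": [-0.0005, -0.001, 0.02], "turn": [0, 0, 0], "fingers": 0.65}
    - {"delta_pos": [-0.0005, -0.001, 0.04], "turn": [0, 0, 0], "fingers": 0.65}
    - {"delta_pos": [-0.0005, -0.001, 0.052], "turn": [0, 0, 0], "fingers": 0.65}
    - {"delta_pos": [-0.0005, -0.001, 0.059], "turn": [0, 0, 0], "fingers": 0.65}
    - {"delta_pos": [-0.0005, -0.001, 0.062], "turn": [0, 0, 0], "fingers": 0.65}
    - {"delta_pos": [-0.0005, -0.001, 0.0635], "turn": [0, 0, 0], "fingers": 0.65}
    - {"delta_pos": [-0.0005, -0.001, 0.0635], "turn": [0, 0, 0], "fingers": 0.65}
    - {"delta_pos": [-0.0005, -0.001, 0.0635], "turn": [0, 0, 0], "fingers": 0.65}

```text
clock: 12.15
position: [0.5817, 0.1563, 0.0936]
ee_rot: [0.446, 0.895, 0.0, 0.0]
ft_force: [-0.2, 0.3, -1.5]
grip_width: 0.493
grasp_force: 25.5
```

```bash
python3 - <<'E'
from h import *
for i in range(2):
  c,W=wrist("w4"); p=c["p"]; print(p)
  hsv=cv2.cvtColor(c["color"],cv2.COLOR_RGB2HSV); z=W[...,2]
  m=(hsv[...,1]>120)&(hsv[...,2]>50)&(abs(z-p[2])<.03)&(np.hypot(W[...,0]-p[0],W[...,1]-p[1])<.04)
  q=W[m]; zt=np.percentile(q[:,2],98); print(m.sum(),zt,circ(q[q[:,2]>zt-.004]))
  q=W[(np.hypot(W[...,0]-.582,W[...,1]-.1575)<.06)&(z>.02)&(z<.05)&(hsv[...,2]<70)]
  print(len(q),circ(q) if len(q) else 0)
E
```

```text
[0.58173394 0.15628474 0.0936415 ]
7833 0.1033478186471717 [0.5826 0.1555 0.0221]
7775 [0.5804 0.158  0.049 ]
[0.58170583 0.15629324 0.09360066]
7881 0.10330450789732966 [0.5828 0.1551 0.0226]
7764 [0.5801 0.159  0.0491]
```

>>> move_arm:
  plan:
    - {"delta_pos": [0.002, 0.001, -0.001], "turn": [0, 0, 0], "fingers": 0.65}
    - {"delta_pos": [0.002, 0.001, -0.001], "turn": [0, 0, 0], "fingers": 0.65}
    - {"delta_pos": [0.002, 0.001, -0.001], "turn": [0, 0, 0], "fingers": 0.65}
    - {"delta_pos": [0.002, 0.001, -0.001], "turn": [0, 0, 0], "fingers": 0.65}

```text
clock: 12.75
position: [0.5811, 0.1584, 0.0943]
ee_rot: [0.446, 0.895, 0.0, -0.0]
ft_force: [-0.3, 0.2, -0.6]
grip_width: 0.49
grasp_force: 25.5
```

```bash
python3 - <<'E'
from h import *
for i in range(2):
  c,W=wrist("w4"); p=c["p"]; print(p)
  hsv=cv2.cvtColor(c["color"],cv2.COLOR_RGB2HSV); z=W[...,2]
  m=(hsv[...,1]>120)&(hsv[...,2]>50)&(abs(z-p[2])<.03)&(np.hypot(W[...,0]-p[0],W[...,1]-p[1])<.04)
  q=W[m]; zt=np.percentile(q[:,2],98); print(m.sum(),zt,circ(q[q[:,2]>zt-.004]))
E
```

```text
[0.58114008 0.15844579 0.09429189]
7840 0.1039475652372933 [0.582  0.1576 0.0223]
[0.58115832 0.15840769 0.09428916]
7807 0.10399661015868963 [0.5825 0.1577 0.0224]
```

>>> move_arm:
  plan:
    - {"delta_pos": [0, 0, 0.001], "turn": [0, 0, 0], "fingers": 0.65}
    - {"delta_pos": [0, 0, 0.0018], "turn": [0, 0, 0], "fingers": 0.65}
    - {"delta_pos": [0, 0, 0.0018], "turn": [0, 0, 0], "fingers": 0.65}
    - {"delta_pos": [0, 0, 0.0018], "turn": [0, 0, 0], "fingers": 0.47}
    - {"delta_pos": [0, 0, 0.0018], "turn": [0, 0, 0], "fingers": 0.4}
    - {"delta_pos": [0, 0, 0.0018], "turn": [0, 0, 0], "fingers": 0.2}
    - {"delta_pos": [0, 0, 0.0018], "turn": [0, 0, 0], "fingers": 0}
    - {"delta_pos": [0, 0, 0], "turn": [0, 0, 0], "fingers": 0}
    - {"delta_pos": [0, 0, -0.03], "turn": [0, 0, 0], "fingers": 0}
    - {"delta_pos": [0, 0, -0.08], "turn": [0, 0, 0], "fingers": 0}
    - {"delta_pos": [0, 0, -0.1], "turn": [0, 0, 0], "fingers": 0}
    - {"delta_pos": [0, 0, -0.1], "turn": [0, 0, 0], "fingers": 0}

```text
clock: 14.35
position: [0.5821, 0.1587, 0.1961]
ee_rot: [0.446, 0.895, 0.001, 0.001]
ft_force: [0.5, 0.2, -0.2]
grip_width: 1.003
grasp_force: 0.0
```

```bash
python3 - <<'E'
from h import *
snap(["wrist"],.582,.1575,.04,.095,.11)
snap(["wrist"],.582,.1575,.06,.018,.045)
plan([.5908,-.363,.16],-32)
E
```

```text
wrist 845 [0.5819 0.1576 0.0219] zmax 0.1026
wrist 3924 [0.581  0.1573 0.049 ] zmax 0.0443
pos [0.5808 0.1584 0.1935] d [-0.4224 -0.3059  0.0336] turn [-8.0000e-04  1.0000e-04  1.2046e+00] xyz-axes in world: [[-0.602, 0.798, -0.001], [0.798, 0.602, -0.0], [0.0, -0.001, -1.0]]
```

View pics/w.png

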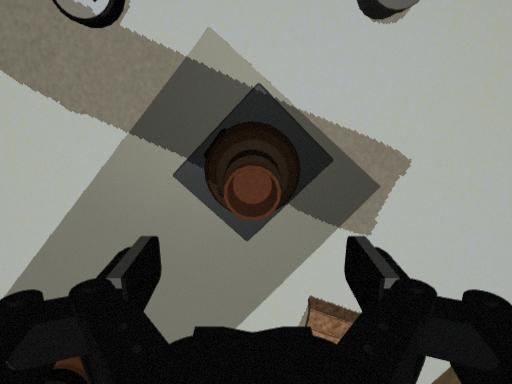

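The wrist view shows the cup upright and centred on the hide at (252,190), on the tile. Next is the bowl.

Converted, 1.205 rad / 6.2832 = 0.1918.

>>> move_arm:
  plan:
    - {"delta_pos": [-0.422, -0.306, 0.02], "turn": [0, 0, 0.1918], "fingers": 0}
    - {"delta_pos": [-0.422, -0.306, 0.02], "turn": [0, 0, 0.1918], "fingers": 0}
    - {"delta_pos": [-0.422, -0.306, 0.02], "turn": [0, 0, 0.1918], "fingers": 0}
    - {"delta_pos": [-0.422, -0.306, 0.02], "turn": [0, 0, 0.1918], "fingers": 0}
    - {"delta_pos": [-0.422, -0.306, 0.02], "turn": [0, 0, 0.1918], "fingers": 0}
    - {"delta_pos": [-0.422, -0.306, 0.02], "turn": [0, 0, 0.1918], "fingers": 0}
    - {"delta_pos": [-0.422, -0.306, 0.02], "turn": [0, 0, 0.1918], "fingers": 0}
    - {"delta_pos": [-0.422, -0.306, 0.02], "turn": [0, 0, 0.1918], "fingers": 0}
    - {"delta_pos": [-0.422, -0.306, 0.02], "turn": [0, 0, 0.1918], "fingers": 0}
    - {"delta_pos": [-0.422, -0.306, 0.02], "turn": [0, 0, 0.1918], "fingers": 0}
    - {"delta_pos": [-0.422, -0.306, 0.02], "turn": [0, 0, 0.1918], "fingers": 0}
    - {"delta_pos": [-0.422, -0.306, 0.02], "turn": [0, 0, 0.1918], "fingers": 0}

```text
clock: 15.95
position: [0.5915, -0.361, 0.174]
ee_rot: [0.874, 0.486, 0.0, -0.0]
ft_force: [0.8, -0.2, 0.2]
grip_width: 1.001
grasp_force: 0.0
```

```bash
python3 - <<'E'
from h import *
snap(["wrist"],.5908,-.363,.05,.02,.037)
plan([.5908,-.363,.02],-32)
E
```

```text
wrist 1251 [ 0.5913 -0.3631  0.0339] zmax 0.0305
pos [ 0.5914 -0.3612  0.1742] d [-0.002   0.0005  0.1542] turn [-0.0002 -0.0008  0.0014] xyz-axes in world: [[0.529, 0.849, 0.0], [0.849, -0.529, 0.001], [0.001, -0.0, -1.0]]
```

>>> move_arm:
  plan:
    - {"delta_pos": [-0.0016, 0.001, 0.06], "turn": [0, 0, 0], "fingers": 0}
    - {"delta_pos": [-0.0016, 0.001, 0.11], "turn": [0, 0, 0], "fingers": 0}
    - {"delta_pos": [-0.0016, 0.001, 0.14], "turn": [0, 0, 0], "fingers": 0}
    - {"delta_pos": [-0.0016, 0.001, 0.155], "turn": [0, 0, 0], "fingers": 0}
    - {"delta_pos": [-0.0016, 0.001, 0.155], "turn": [0, 0, 0], "fingers": 0}
    - {"delta_pos": [-0.0016, 0.001, 0.155], "turn": [0, 0, 0], "fingers": 0.2}
    - {"delta_pos": [-0.0016, 0.001, 0.155], "turn": [0, 0, 0], "fingers": 0.4}
    - {"delta_pos": [-0.0016, 0.001, 0.155], "turn": [0, 0, 0], "fingers": 0.4}
    - {"delta_pos": [-0.0016, 0.001, 0.155], "turn": [0, 0, 0], "fingers": 0.4}
    - {"delta_pos": [-0.0016, 0.001, 0.155], "turn": [0, 0, 0], "fingers": 0.4}
    - {"delta_pos": [-0.0016, 0.001, 0.155], "turn": [0, 0, 0], "fingers": 0.4}
  force: 30

```text
clock: 17.38
position: [0.5918, -0.3651, 0.0217]
ee_rot: [0.875, 0.485, 0.001, 0.001]
ft_force: [-2.5, 1.8, 6.4]
grip_width: 0.766
grasp_force: 32.4
```

Converted, -0.557 rad / 6.2832 = -0.0886.

>>> move_arm:
  plan:
    - {"delta_pos": [0, 0, -0.02], "turn": [0, 0, 0], "fingers": 0.4}
    - {"delta_pos": [0, 0, -0.06], "turn": [0, 0, 0], "fingers": 0.4}
    - {"delta_pos": [0, 0, -0.11], "turn": [0, 0, 0], "fingers": 0.4}
    - {"delta_pos": [0.02, -0.014, -0.14], "turn": [0, 0, -0.0095], "fingers": 0.4}
    - {"delta_pos": [0.06, -0.042, -0.15], "turn": [0, 0, -0.0191], "fingers": 0.4}
    - {"delta_pos": [0.1, -0.07, -0.15], "turn": [0, 0, -0.0318], "fingers": 0.4}
    - {"delta_pos": [0.14, -0.1, -0.15], "turn": [0, 0, -0.0446], "fingers": 0.4}
    - {"delta_pos": [0.18, -0.127, -0.15], "turn": [0, 0, -0.0573], "fingers": 0.4}
    - {"delta_pos": [0.22, -0.155, -0.15], "turn": [0, 0, -0.07], "fingers": 0.4}
    - {"delta_pos": [0.26, -0.184, -0.15], "turn": [0, 0, -0.0796], "fingers": 0.4}
    - {"delta_pos": [0.29, -0.205, -0.15], "turn": [0, 0, -0.0886], "fingers": 0.4}
    - {"delta_pos": [0.3015, -0.213, -0.15], "turn": [0, 0, -0.0886], "fingers": 0.4}

```text
clock: 18.88
position: [0.5704, 0.0063, 0.1709]
ee_rot: [0.707, 0.707, 0.001, 0.0]
ft_force: [0.0, -0.6, -1.0]
grip_width: 0.764
grasp_force: 33.9
```

>>> move_arm:
  plan:
    - {"delta_pos": [0, 0, 0], "turn": [0, 0, 0], "fingers": 0.4}
    - {"delta_pos": [0, 0, 0], "turn": [0, 0, 0], "fingers": 0.4}
    - {"delta_pos": [0, 0, 0.04], "turn": [0, 0, 0], "fingers": 0.4}
    - {"delta_pos": [0, 0, 0.07], "turn": [0, 0, 0], "fingers": 0.4}
    - {"delta_pos": [0, 0, 0.08], "turn": [0, 0, 0], "fingers": 0.4}
    - {"delta_pos": [0, 0, 0.08], "turn": [0, 0, 0], "fingers": 0.4}
    - {"delta_pos": [0, 0, 0.08], "turn": [0, 0, 0], "fingers": 0.4}

```text
clock: 19.75
position: [0.571, 0.0036, 0.0906]
ee_rot: [0.708, 0.706, 0.001, 0.001]
ft_force: [0.2, -1.1, -1.2]
grip_width: 0.766
grasp_force: 33.9
```

```bash
cat >> h.py <<'E'
def held(rmax,b=.005):
    c,W=wrist("wh"); p=c["p"]; hsv=cv2.cvtColor(c["color"],cv2.COLOR_RGB2HSV); z=W[...,2]
    m=(hsv[...,1]>120)&(hsv[...,2]>50)&(abs(z-p[2])<.03)&(np.hypot(W[...,0]-p[0],W[...,1]-p[1])<rmax)
    q=W[m]; zt=np.percentile(q[:,2],98); print("held",m.sum(),zt,circ(q[q[:,2]>zt-b]))
    return c,W
E
python3 - <<'E'
from h import *
held(.05)
plan([.5705,.0033,.022],0)
E
```

```text
held 16835 0.09904097764072305 [0.5728 0.0035 0.0345]
pos [0.571  0.0037 0.0906] d [-0.0005 -0.0007  0.0686] turn [ 0.002  -0.0004 -0.0024] xyz-axes in world: [[0.002, 1.0, 0.002], [1.0, -0.002, 0.0], [0.0, 0.002, -1.0]]
```

View pics/wh.png

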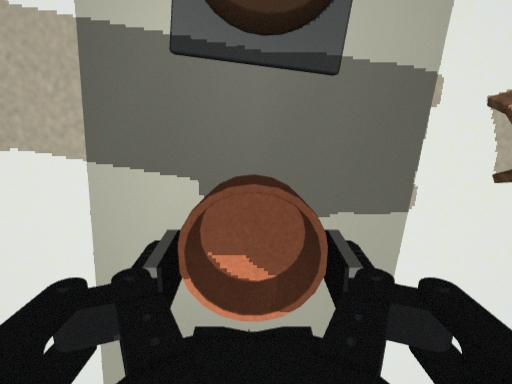

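The wrist view shows the bowl level in the jaws at (253,247), above the middle of the liner, with the tile ahead at (265,35). I'll shift it 1.5 mm and lower it.

>>> move_arm:
  plan:
    - {"delta_pos": [0, -0.0015, 0.02], "turn": [0, 0, 0], "fingers": 0.4}
    - {"delta_pos": [0, -0.0015, 0.04], "turn": [0, 0, 0], "fingers": 0.4}
    - {"delta_pos": [0, -0.0015, 0.055], "turn": [0, 0, 0], "fingers": 0.4}
    - {"delta_pos": [0, -0.0015, 0.063], "turn": [0, 0, 0], "fingers": 0.4}
    - {"delta_pos": [0, -0.0015, 0.065], "turn": [0, 0, 0], "fingers": 0.4}
    - {"delta_pos": [0, -0.0015, 0.066], "turn": [0, 0, 0], "fingers": 0.4}
    - {"delta_pos": [0, -0.0015, 0.066], "turn": [0, 0, 0], "fingers": 0.4}
    - {"delta_pos": [0, -0.0015, 0.066], "turn": [0, 0, 0], "fingers": 0.4}

```text
clock: 20.8
position: [0.5689, 0.004, 0.0237]
ee_rot: [0.708, 0.706, 0.0, 0.0]
ft_force: [-0.0, 0.1, -2.3]
grip_width: 0.769
grasp_force: 33.9
```

```bash
python3 - <<'E'
from h import *
held(.05);held(.05)
from workcell import get_obs;print(get_obs()["position"])
E
```

```text
held 16844 0.032110639192764585 [0.5697 0.0039 0.0346]
held 16838 0.03201045138389869 [0.5701 0.0037 0.0346]
[0.56881243 0.00398036 0.02352514]
```

>>> move_arm:
  plan:
    - {"delta_pos": [-0.0005, 0, 0.001], "turn": [0, 0, 0], "fingers": 0.4}
    - {"delta_pos": [-0.0005, 0, 0.002], "turn": [0, 0, 0], "fingers": 0.4}
    - {"delta_pos": [-0.0005, 0, 0.002], "turn": [0, 0, 0], "fingers": 0.4}
    - {"delta_pos": [-0.0005, 0, 0.002], "turn": [0, 0, 0], "fingers": 0.2}
    - {"delta_pos": [-0.0005, 0, 0.002], "turn": [0, 0, 0], "fingers": 0.1}
    - {"delta_pos": [-0.0005, 0, 0.002], "turn": [0, 0, 0], "fingers": 0}
    - {"delta_pos": [-0.0005, 0, 0.001], "turn": [0, 0, 0], "fingers": 0}
    - {"delta_pos": [-0.0005, 0, -0.03], "turn": [0, 0, 0], "fingers": 0}
    - {"delta_pos": [-0.0005, 0, -0.08], "turn": [0, 0, 0], "fingers": 0}
    - {"delta_pos": [-0.0005, 0, -0.14], "turn": [0, 0, 0], "fingers": 0}
    - {"delta_pos": [-0.0005, 0, -0.18], "turn": [0, 0, 0], "fingers": 0}
    - {"delta_pos": [-0.0005, 0, -0.18], "turn": [0, 0, 0], "fingers": 0}

```text
clock: 22.4
position: [0.5703, 0.0034, 0.2067]
ee_rot: [0.708, 0.706, 0.003, 0.001]
ft_force: [0.0, -0.2, -0.0]
grip_width: 1.001
grasp_force: 0.0
```

```bash
python3 - <<'E'
from h import *
snap(["wrist"],.570,.0035,.05,.02,.037)
plan([.5785,.360,.18],33)
E
```

```text
wrist 1001 [0.5698 0.0036 0.0339] zmax 0.0306
pos [0.5692 0.0035 0.2044] d [0.3564 0.0085 0.0248] turn [ 2.700e-03 -2.000e-04 -5.779e-01] xyz-axes in world: [[0.002, 1.0, 0.002], [1.0, -0.002, 0.001], [0.001, 0.002, -1.0]]
```

Converted, -1.492 rad / 6.2832 = -0.2375.

>>> move_arm:
  plan:
    - {"delta_pos": [0.05, 0.001, 0], "turn": [0.0003, 0, -0.0286], "fingers": 0}
    - {"delta_pos": [0.1, 0.002, 0], "turn": [0.0003, 0, -0.0573], "fingers": 0}
    - {"delta_pos": [0.15, 0.003, 0], "turn": [0.0003, 0, -0.0859], "fingers": 0}
    - {"delta_pos": [0.2, 0.005, 0], "turn": [0.0003, 0, -0.1146], "fingers": 0}
    - {"delta_pos": [0.25, 0.006, 0], "turn": [0.0003, 0, -0.1432], "fingers": 0}
    - {"delta_pos": [0.3, 0.007, 0], "turn": [0.0003, 0, -0.1719], "fingers": 0}
    - {"delta_pos": [0.33, 0.008, 0], "turn": [0.0003, 0, -0.2005], "fingers": 0}
    - {"delta_pos": [0.356, 0.009, 0], "turn": [0.0003, 0, -0.2292], "fingers": 0}
    - {"delta_pos": [0.356, 0.009, 0.03], "turn": [0.0003, 0, -0.2375], "fingers": 0}
    - {"delta_pos": [0.356, 0.009, 0.03], "turn": [0.0003, 0, -0.2375], "fingers": 0}
    - {"delta_pos": [0.356, 0.009, 0.03], "turn": [0.0003, 0, -0.2375], "fingers": 0}

```text
clock: 23.82
position: [0.5785, 0.3589, 0.1733]
ee_rot: [0.041, 0.999, -0.001, -0.001]
ft_force: [0.1, 0.2, 0.3]
grip_width: 1.0
grasp_force: 0.0
```

```bash
python3 - <<'E'
from h import *
snap(["wrist"],.5785,.36,.05,.034,.05)
from workcell import get_obs;print(get_obs()["joint_pos"].round(2))
plan([.5785,.36,.027],85.5)
E
```

```text
wrist 2470 [0.5781 0.3601 0.025 ] zmax 0.0427
[-0.77  0.5   0.21  1.39 -0.1   1.26  0.93]
pos [0.5788 0.3591 0.174 ] d [0.0003 0.0011 0.147 ] turn [-0.001  -0.0007 -0.0041] xyz-axes in world: [[-0.997, 0.083, -0.001], [0.083, 0.997, -0.001], [0.001, -0.001, -1.0]]
```

>>> move_arm:
  plan:
    - {"delta_pos": [0.0007, 0.001, 0.06], "turn": [0, 0, 0], "fingers": 0}
    - {"delta_pos": [0.0007, 0.001, 0.1], "turn": [0, 0, 0], "fingers": 0}
    - {"delta_pos": [0.0007, 0.001, 0.13], "turn": [0, 0, 0], "fingers": 0}
    - {"delta_pos": [0.0007, 0.001, 0.147], "turn": [0, 0, 0], "fingers": 0}
    - {"delta_pos": [0.0007, 0.001, 0.147], "turn": [0, 0, 0], "fingers": 0.2}
    - {"delta_pos": [0.0007, 0.001, 0.147], "turn": [0, 0, 0], "fingers": 0.6}
    - {"delta_pos": [0.0007, 0.001, 0.147], "turn": [0, 0, 0], "fingers": 0.6}
    - {"delta_pos": [0.0007, 0.001, 0.147], "turn": [0, 0, 0], "fingers": 0.6}
    - {"delta_pos": [0.0007, 0.001, 0.147], "turn": [0, 0, 0], "fingers": 0.6}
    - {"delta_pos": [0.0007, 0.001, 0.147], "turn": [0, 0, 0], "fingers": 0.6}
    - {"delta_pos": [0.0007, 0.001, 0.147], "turn": [0, 0, 0], "fingers": 0.6}
  force: 30

```text
clock: 25.25
position: [0.5787, 0.3609, 0.0284]
ee_rot: [0.04, 0.999, 0.0, 0.001]
ft_force: [-0.8, -0.3, 8.5]
grip_width: 0.571
grasp_force: 31.4
```

>>> move_arm:
  plan:
    - {"delta_pos": [0, 0, -0.02], "turn": [0, 0, 0], "fingers": 0.6}
    - {"delta_pos": [0, 0, -0.06], "turn": [0, 0, 0], "fingers": 0.6}
    - {"delta_pos": [0, 0, -0.11], "turn": [0, 0, 0], "fingers": 0.6}
    - {"delta_pos": [0, 0, -0.15], "turn": [0, 0, 0], "fingers": 0.6}
    - {"delta_pos": [0, -0.02, -0.165], "turn": [0, 0, 0], "fingers": 0.6}
    - {"delta_pos": [0.01, -0.07, -0.165], "turn": [0, 0, 0], "fingers": 0.6}
    - {"delta_pos": [0.015, -0.12, -0.165], "turn": [0, 0, 0], "fingers": 0.6}
    - {"delta_pos": [0.02, -0.17, -0.165], "turn": [0, 0, 0], "fingers": 0.6}
    - {"delta_pos": [0.027, -0.22, -0.165], "turn": [0, 0, 0], "fingers": 0.6}
    - {"delta_pos": [0.033, -0.27, -0.165], "turn": [0, 0, 0], "fingers": 0.6}
    - {"delta_pos": [0.04, -0.32, -0.165], "turn": [0, 0, 0], "fingers": 0.6}
    - {"delta_pos": [0.046, -0.37, -0.165], "turn": [0, 0, 0], "fingers": 0.6}

```text
clock: 26.75
position: [0.5005, -0.0071, 0.1916]
ee_rot: [0.041, 0.999, -0.0, -0.001]
ft_force: [1.0, -0.4, -1.2]
grip_width: 0.571
grasp_force: 31.3
```

>>> move_arm:
  plan:
    - {"delta_pos": [0.006, -0.05, 0], "turn": [0, 0, 0], "fingers": 0.6}
    - {"delta_pos": [0.012, -0.1, 0], "turn": [0, 0, 0], "fingers": 0.6}
    - {"delta_pos": [0.0165, -0.13, 0], "turn": [0, 0, 0], "fingers": 0.6}
    - {"delta_pos": [0.0165, -0.142, 0], "turn": [0, 0, 0], "fingers": 0.6}
    - {"delta_pos": [0.0165, -0.142, 0], "turn": [0, 0, 0], "fingers": 0.6}
    - {"delta_pos": [0.0165, -0.142, 0], "turn": [0, 0, 0], "fingers": 0.6}

```text
clock: 27.5
position: [0.4744, -0.1433, 0.1919]
ee_rot: [0.039, 0.999, -0.0, -0.001]
ft_force: [0.9, 0.2, -0.5]
grip_width: 0.57
grasp_force: 31.3
```

```bash
python3 - <<'E'
from h import *
from workcell import get_obs
snap(["wrist"],.559,-.1505,.05,.065,.08)
snap(["wrist"],.474,-.144,.035,.19,.215)
snap(["top","scene"],.559,-.1505,.05,.065,.08)
plan([.474,-.144,.03],85.5)
E
```

```text
wrist 0  zmax 
wrist 11874 [ 0.469  -0.1436  0.0347] zmax 0.2115
top 360 [ 0.5597 -0.1516  0.0271] zmax 0.0783
scene 233 [ 0.5584 -0.1502  0.0276] zmax 0.0765
pos [ 0.4744 -0.1439  0.192 ] d [1.00e-04 1.00e-04 1.62e-01] turn [-0.0012 -0.0014 -0.0007] xyz-axes in world: [[-0.997, 0.079, -0.002], [0.079, 0.997, -0.001], [0.001, -0.001, -1.0]]
```

View pics/w.png

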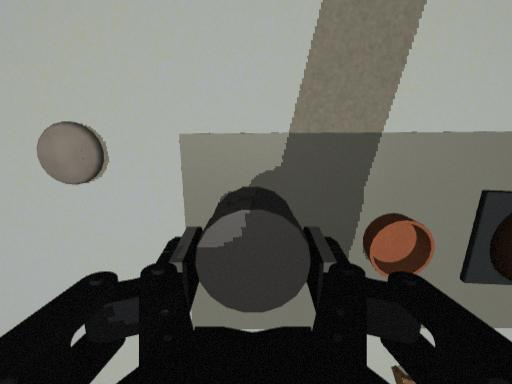

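The wrist view shows the tub upright in the jaws at (253,258), the bowl at (400,247) and the stone at (72,152). The jar is behind the camera, but both fixed cameras show it unmoved at (0.559, -0.151).

>>> move_arm:
  plan:
    - {"delta_pos": [0, 0, 0.04], "turn": [0, 0, 0], "fingers": 0.6}
    - {"delta_pos": [0, 0, 0.08], "turn": [0, 0, 0], "fingers": 0.6}
    - {"delta_pos": [0, 0, 0.12], "turn": [0, 0, 0], "fingers": 0.6}
    - {"delta_pos": [0, 0, 0.15], "turn": [0, 0, 0], "fingers": 0.6}
    - {"delta_pos": [0, 0, 0.159], "turn": [0, 0, 0], "fingers": 0.6}
    - {"delta_pos": [0, 0, 0.16], "turn": [0, 0, 0], "fingers": 0.6}
    - {"delta_pos": [0, 0, 0.16], "turn": [0, 0, 0], "fingers": 0.6}
    - {"delta_pos": [0, 0, 0.16], "turn": [0, 0, 0], "fingers": 0.6}

```text
clock: 28.7
position: [0.4747, -0.145, 0.033]
ee_rot: [0.04, 0.999, -0.001, 0.0]
ft_force: [-0.0, -0.5, -0.8]
grip_width: 0.574
grasp_force: 31.3
```

```bash
python3 - <<'E'
from h import *
c,W=wrist("w7"); p=c["p"]; print(p)
q=W.reshape(-1,3); q=q[(abs(q[:,2]-p[2]-.0145)<.008)&(np.hypot(*(q[:,:2]-p[:2]).T)<.032)]
s=q[abs(q[:,1]-p[1])<.012]; print("x mid",s[:,0].min(),s[:,0].max(),"z",np.median(s[:,2]))
snap(["wrist"],.570,.0035,.05,.02,.037)
E
```

```text
[ 0.47467651 -0.14498375  0.0330211 ]
x mid 0.449142673435848 0.49897853918814083 z 0.04616601954392083
wrist 91 [ 0.5403 -0.0122  0.0036] zmax 0.0264
```

>>> move_arm:
  plan:
    - {"delta_pos": [0, 0.0005, 0.002], "turn": [0, 0, 0], "fingers": 0.6}
    - {"delta_pos": [0, 0.0005, 0.0035], "turn": [0, 0, 0], "fingers": 0.6}
    - {"delta_pos": [0, 0.0005, 0.0043], "turn": [0, 0, 0], "fingers": 0.6}
    - {"delta_pos": [0, 0.0005, 0.0043], "turn": [0, 0, 0], "fingers": 0.6}
    - {"delta_pos": [0, 0.0005, 0.0043], "turn": [0, 0, 0], "fingers": 0.4}
    - {"delta_pos": [0, 0.0005, 0.0043], "turn": [0, 0, 0], "fingers": 0.3}
    - {"delta_pos": [0, 0.0005, 0.0043], "turn": [0, 0, 0], "fingers": 0.2}
    - {"delta_pos": [0, 0.0005, 0.004], "turn": [0, 0, 0], "fingers": 0.1}
    - {"delta_pos": [0, 0.0005, -0.03], "turn": [0, 0, 0], "fingers": 0.1}
    - {"delta_pos": [0, 0.0005, -0.08], "turn": [0, 0, 0], "fingers": 0}
    - {"delta_pos": [0, 0.0005, -0.14], "turn": [0, 0, 0], "fingers": 0}
    - {"delta_pos": [0, 0.0005, -0.18], "turn": [0, 0, 0], "fingers": 0}

```text
clock: 30.3
position: [0.4746, -0.1445, 0.2148]
ee_rot: [0.041, 0.999, -0.001, 0.001]
ft_force: [1.0, 0.8, -0.2]
grip_width: 1.005
grasp_force: 0.0
```

Converted, 1.6 rad / 6.2832 = 0.2546.

>>> move_arm:
  plan:
    - {"delta_pos": [0.03, 0.03, -0.02], "turn": [0, 0, 0.0286], "fingers": 0}
    - {"delta_pos": [0.06, 0.06, -0.04], "turn": [0, 0, 0.0573], "fingers": 0}
    - {"delta_pos": [0.06, 0.06, -0.04], "turn": [0, 0, 0.0859], "fingers": 0}
    - {"delta_pos": [0.06, 0.06, -0.04], "turn": [0, 0, 0.1146], "fingers": 0}
    - {"delta_pos": [0.06, 0.06, -0.04], "turn": [0, 0, 0.1432], "fingers": 0}
    - {"delta_pos": [0.06, 0.06, -0.04], "turn": [0, 0, 0.1719], "fingers": 0}
    - {"delta_pos": [0.06, 0.06, -0.04], "turn": [0, 0, 0.2005], "fingers": 0}
    - {"delta_pos": [0.06, 0.06, -0.04], "turn": [0, 0, 0.2292], "fingers": 0}
    - {"delta_pos": [0.06, 0.06, -0.04], "turn": [0, 0, 0.2546], "fingers": 0}
    - {"delta_pos": [0.06, 0.06, -0.04], "turn": [0, 0, 0.2546], "fingers": 0}

```text
clock: 31.55
position: [0.4192, -0.0797, 0.252]
ee_rot: [0.745, 0.667, -0.001, -0.0]
ft_force: [0.0, 0.1, 0.0]
grip_width: 1.003
grasp_force: 0.0
```

```bash
python3 - <<'E'
from h import *
from workcell import camera,get_obs
print(get_obs()["position"])
print("tub");snap(["wrist","top","scene"],.474,-.144,.045,.034,.05)
print("jar");snap(["wrist","top","scene"],.559,-.1505,.05,.068,.08)
print("bowl");snap(["top","scene"],.570,.0035,.05,.02,.037)
print("cup");snap(["top","scene"],.582,.1575,.04,.097,.11)
print("gauge");snap(["top","scene"],.367,.2,.045,.013,.03)
print("stone");snap(["top","scene"],.445,-.326,.045,.013,.03)
print("log");snap(["top","scene"],.802,.0588,.08,.013,.04)
cv2.imwrite("pics/tf.png",cv2.cvtColor(camera("top")["color"],cv2.COLOR_RGB2BGR))
E
```

```text
[ 0.41922507 -0.07967014  0.2520057 ]
tub
wrist 1374 [ 0.4738 -0.1453  0.0251] zmax 0.0428
top 0  zmax 
scene 167 [ 0.4738 -0.1435  0.027 ] zmax 0.0443
jar
wrist 1900 [ 0.5594 -0.1512  0.0268] zmax 0.0758
top 0  zmax 
scene 211 [ 0.5596 -0.1505  0.0275] zmax 0.0765
bowl
top 179 [0.5698 0.0038 0.0336] zmax 0.0335
scene 176 [0.5699 0.0045 0.0353] zmax 0.0307
cup
top 95 [0.5818 0.1577 0.0219] zmax 0.1049
scene 79 [0.5814 0.1585 0.0228] zmax 0.103
gauge
top 561 [0.3669 0.1995 0.0301] zmax 0.026
scene 227 [0.3672 0.2014 0.0311] zmax 0.0252
stone
top 0  zmax 
scene 193 [ 0.4463 -0.3242  0.0316] zmax 0.0252
log
top 1072 [0.803  0.0589 0.0702] zmax 0.0352
scene 1189 [0.8038 0.0603 0.0697] zmax 0.0334
```

View pics/tf.png

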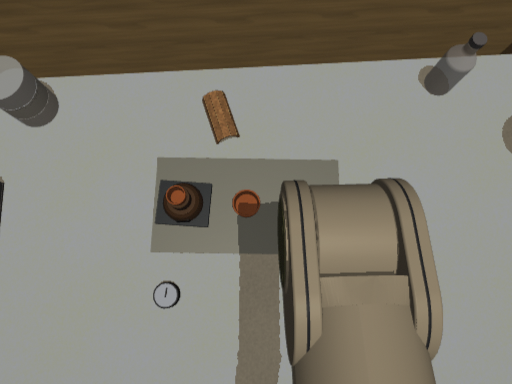

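The final view shows the cup on the hide on the tile at (180,200), the bowl at (246,204), and the gauge and log unmoved. The arm hides the jar and tub in this picture. The wrist camera puts the tub-to-jar gap at 30.8 mm with under 1 mm of sideways offset, and the bowl is about 1 mm from halfway. I'm handing in.

```bash
python3 -c "
from workcell import *
print(hand_in())"
```

```text
the job is handed in; nothing more can be done
None
```

I set out the display in the order you gave and handed it in at about 32 s: all four pieces are upright and released, cup and hide centred to about 1 mm, bowl about 1 mm from halfway, tub 31 mm clear of the jar, and the jar, pebble, gauge and log still in place.

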